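# Swap the standards behind the reagent bottles

### The arm

A 6-joint arm with a two-finger parallel gripper is mounted at the origin on the work surface. World frame = base frame: x ahead of the robot, y to its left, z up, the work surface at z = 0. Lengths are in m, angles in degrees, forces in N, time in s.
With the tool pointing down it reaches from about 0.3 to 0.75 m from the base axis. Payload 8.5 kg.
Tool frame: the origin (TCP) lies midway between the tips of the shut fingers; the grasp point (between the pads) lies 19 mm behind it (env.hold_point_z is the distance from the TCP to the grasp point, in m); z points along the fingers, y is the line along which they close (so a half turn about z gives the same grasp; the last joint's range is limited). The gripper opens to 85 mm and grips with 20 to 120 N. Pads are 22 mm wide; open, the fingers measure 114 mm over their backs; the gripper's body (76 mm by 85 mm) begins 54 mm behind the grasp point. The pads swing forward as they close: fully open they stand 13 mm farther back than shut.
Start: joints at [52.237, 21.807, 74.336, -0, 83.858, -12.336], TCP at [0.236, 0.497, 0.204] pointing down, gripper open.
Joint ranges: [-178.18, 178.18], [-50.72, 133.34], [12.68, 142.11], [-81.47, 261.47], [9.98, 163.14], [-165.26, 165.26]. Speed limits (degrees/s): [136.94, 136.94, 180, 180, 180, 180].

### API

Orientations are given as a 3x3 rotation matrix whose columns are the frame's x, y, z axes.
In Python, from rig import observe, get_image, camera_info, env gives the robot as it stands.
- The arm moves only by the tool drive_tool, never from a script. Its arguments are lists of equal length, an entry for each row: "offset": the shift along the tool's x, y, z in units of 40 mm (1.0 is 40 mm), a list of three; "turn": the turn, a rotation vector about the tool's x, y, z in units of 6 degrees (1.0 is 6 degrees), a list of three; "hand": the opening, from 0 (shut) to 1 (fully open). A call has exactly 10 rows; each row shifts and turns the commanded pose from where the row before left it, along the tool's axes as they then stand; what a row does not reach is not made up. A row lasts 1/8 s, in which the tool goes at most 62.5 mm and 10.7 degrees, less where a joint would pass 70% of its speed; a pose out of reach is approached as far as the arm can. A call is refused whole if a number of a shift passes 1 or a number of a turn 1, either way. A call with a gripper value outside its range is refused whole. The fingers move at their own pace and stop on an object; "newtons" is the grip in N (left out, the last holds). Time passes only in rows, so rows that do not move let the fingers close, or fill a call up. It gives the time, the measured TCP pose, the force, the opening and the grip force at its end, in the units of the state.
- observe(): the state, without advancing time (a new reading comes with each control period).
- get_image(name): name is "scene" or "top" or "wrist"; returns the picture (480x640x3 uint8, blue, green, red); there is no depth.
- camera_info(name): a dict with "fx", "fy", "cx", "cy" (pixels), "k1" (the pictures are not rectified: a ray, as slopes to the right and down, at radius r is drawn at 1 + k1 r^2 times it, then the intrinsics apply), "world_to_cam" (4x4, takes a point from world to camera coordinates). Camera axes: x right, y down, z forward; pixel columns grow to the right and rows downward; lengths in m; the calibration is good to about 2 mm. A picture is of the moment at which its call begins: read the wrist's pose just before it. camera_info takes no time and is no camera call; for the wrist camera it gives the pose at the moment of the call.
- env.close_job(): hands the job in; it is judged then, once.
The state is a dict: "time_s": time; "q": joint angles; "qvel": joint speeds; "joint_efforts": joint torques, N m; "position": TCP position; "tool_rot": TCP orientation; "ft_force": force on the tool from outside, world axes, zero at the start; "wrist_torque": the same for the moment, N m; "grip_width": finger opening in m; "gripper_force": force on a finger pad.
Only numpy, scipy, OpenCV 4.12 (cv2) and the standard library are available. Lean on these libraries where they do the work, as an engineer would, in place of code of your own. Each camera call takes 0.05 s, during which the arm holds its last target. There are 200 camera calls.

### The job

First clear both tall bottles off the metal tray onto the black rubber mat; then take the low round jar from behind them and stand it on the middle of the balance's pan, and after that put the square tub on the back pad of the tray, where the jar was. Only then put each bottle back on the same front pad it came from. Set everything down gently and upright, and leave the small vial in the tray's corner alone.

Things in the scene. Friction and masses are not known exactly. Their poses are not given: they have to be found in the camera images.
- round_bottle_center (a point): Tall round amber glass bottle with a black screw cap of the same width: a plain upright cylinder 58 mm across and 112 mm tall, 0.25 kg (varies). Loose; starts upright on one of the tray's two front pads (either one). This point is its centre, 56 mm above its underside; z is up.
- square_bottle_center (a point): Tall square white plastic bottle: body 54 x 54 mm and 92 mm tall, with a grey round cap 34 mm across and 20 mm high above it, 112 mm tall in all, 0.25 kg (varies). Loose; starts upright on the other front pad. This point is on its axis, 56 mm above its underside; x and y are square to its flat sides, z is up.
- jar_center (a point): Low round jar, clear glass with white filling and a white lid: cylinder 48 mm across and 48 mm tall, 0.12 kg (varies). Loose; starts on the tray's back pad, behind the two bottles. This point is its centre, 24 mm above its underside; z is up.
- tub_center (a point): Square grey plastic tub with a white lid, 44 x 44 x 44 mm, 0.10 kg (varies). Loose; starts on the bench in front of the tray, on the robot's side. This point is its centre, 22 mm above its underside; x and y are square to its sides, z is up.
- vial_center (a point): Small glass vial with a blue cap, 17 mm across and 34 mm tall, standing loose in the far left corner of the tray; a bystander, not to be moved. This point is its centre, 17 mm above its underside.
- pad_back_top (a point): Back pad: black rubber disc 62 mm across and 2 mm thick fixed on the floor of the tray, under the jar at the start. This point is the centre of its top face, 6 mm above the bench; z is up, x points to the tray's far wall, y to its left wall. It lies 28 mm beyond the tray's middle: 68 mm short of the far wall's inner face, 106 mm from those of the side walls.
- pad_left_top (a point): Left front pad: the same kind of disc, fixed on the tray's floor 64 mm nearer the robot than the back pad and 42 mm to its left (tray axes). This point is the centre of its top face, 6 mm above the bench; axes as for the back pad.
- pad_right_top (a point): Right front pad: the same, 64 mm nearer the robot than the back pad and 42 mm to its right, so 84 mm from the left pad. The tray is an open aluminium box 200 mm (along x) by 220 mm (along y), floor and walls 4 mm thick, walls 25 mm high, fixed to the bench and turned up to 15 degrees either way.
- mat_top (a point): Black rubber mat lying fixed on the bench to one side of the tray (left or right): 160 mm along its x, 190 mm along its y, 3 mm thick; the side area for the two bottles. This point is the centre of its top face; z is up.
- pan (a point): Round steel pan of a small white bench balance, 110 mm across, fixed (it does not sink), on the other side of the tray from the mat. This point is the centre of the pan's top face, 54 mm above the bench; z is up. The balance's housing, 44 mm high, extends 110 mm from the pan's centre along -x (the display side), 90 mm along +x and 85 mm to either side in y.
There are look-alikes about, which are no part of the job. Leave any green or red look-alike of the part that bears round_bottle_center alone.

How it is judged:
By the outcome, as a careful person would: the job done as asked, in the order asked, and still so for the second after the job is handed in, with the robot touching nothing.
It also fails if it takes over 128 s, if anything falls off the work surface, if the arm or the gripper's body presses on something with over 40 N, if the wrist force passes 120 N, or if a joint passes its speed limit or range.

## Working session

There is one attempt and no reset: what is moved stays moved. The work goes in short steps, Python scripts to look and compute and a tool call to move; the robot and the scene stay as the last step left them, time stands still between calls to the robot, and variables do not carry over. Pictures are saved under pics/ and viewed, at most 16 in all, crops included, and the job is handed in when it is done.

Besides the shell and the picture viewer there is one more tool, called after ">>>" by a JSON object that holds its "name" and its "arguments". drive_tool: Moves the arm, as the interface text tells. Its arguments: {"type":"object","properties":{"offset":{"type":"array"},"turn":{"type":"array"},"hand":{"type":"array"},"newtons":{"type":"number"}},"required":["offset","turn","hand"]}

```bash
mkdir -p pics; ls
python3 - <<'E'
from rig import observe,get_image,camera_info,env
import cv2
print(observe())
for n in("top","scene"):
    cv2.imwrite(f"pics/{n}0.png",get_image(n)); print(n,camera_info(n))
print(env.hold_point_z)
E
```

```text
pics
{'time_s': 0.0, 'q': array([ 5.22345265e+01,  2.18410403e+01,  7.43849023e+01, -6.99747447e-05,
        8.38557343e+01, -1.23356936e+01]), 'qvel': array([-0.03351162,  0.02393189,  0.0503498 ,  0.05997599,  0.03521715,
       -0.00159744]), 'joint_efforts': array([ 3.19399842e-04, -4.48465562e+01, -2.31275314e+01, -3.05060430e-04,
        4.81078896e-03,  2.89203498e-06]), 'position': array([0.2359727 , 0.49645084, 0.20331045]), 'tool_rot': array([[-9.03112153e-01,  4.29403864e-01, -8.72079137e-04],
       [ 4.29404643e-01,  9.03111500e-01, -1.12766038e-03],
       [ 3.03362972e-04, -1.39287862e-03, -9.99998984e-01]]), 'ft_force': array([-0.56857834, -0.37557245,  0.05363039]), 'wrist_torque': array([ 0.00920016, -0.04684351, -0.01782992]), 'gripper_force': 0.0, 'grip_width': 0.08518813329747504}
top {'fx': 527.2758140234021, 'fy': 527.2758140234021, 'cx': 318.94832622490867, 'cy': 241.95117960048185, 'k1': -0.15756785131799403, 'world_to_cam': array([[-0.07893162, -0.99687085, -0.00427907,  0.04748169],
       [-0.9691741 ,  0.07774215, -0.2337899 ,  0.59381189],
       [ 0.233391  , -0.01430625, -0.97227772,  1.03981778],
       [ 0.        ,  0.        ,  0.        ,  1.        ]])}
scene {'fx': 538.2403831865753, 'fy': 538.2403831865753, 'cx': 317.07114529466105, 'cy': 241.12450130635227, 'k1': -0.06970468838689317, 'world_to_cam': array([[-0.3876129 ,  0.92167368, -0.01654864,  0.22640261],
       [ 0.63109788,  0.25223947, -0.73354667, -0.31474374],
       [-0.67191644, -0.29477596, -0.67943758,  1.38480024],
       [ 0.        ,  0.        ,  0.        ,  1.        ]])}
0.0187
```

View pics/top0.png

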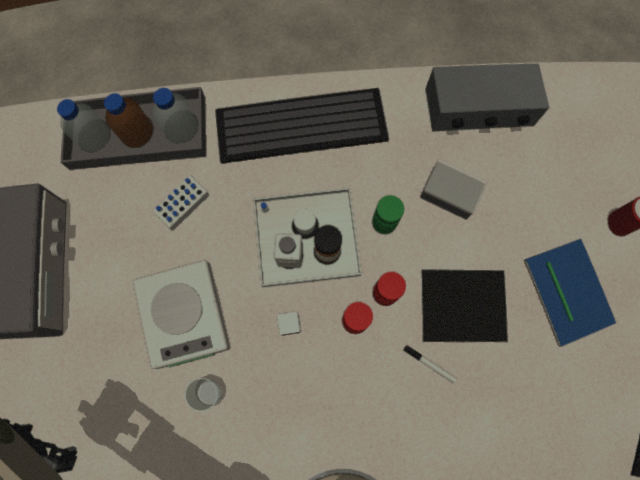

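View pics/scene0.png

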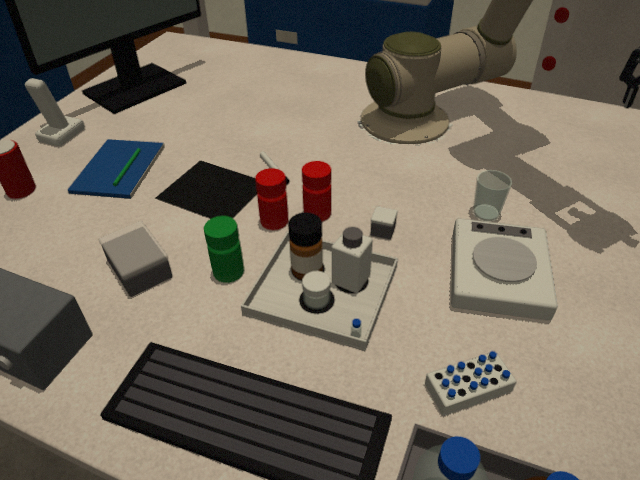

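Top view: wanted items are the amber round bottle (cap 328,240; black cap), square bottle (cap 288,243), jar (305,223), tub (289,323), vial (264,206), mat (464,305) and pan (177,308). Possible mix-ups for the round bottle are the green bottle (388,213), the red ones (390,288) and (358,317), and the tall amber bottle in the rack (130,120). By its description I choose the one at (328,240). I'll check that in a close crop.

```bash
cat > h.py <<'E'
import numpy as np, cv2
from rig import observe,get_image,camera_info,env
def K(c): return np.array([[c["fx"],0,c["cx"]],[0,c["fy"],c["cy"]],[0,0,1]]),np.array([c["k1"],0,0,0,0])
def w(name,uv,z,c=None):
    "pixels -> world at height z"
    c=c or camera_info(name); k,d=K(c)
    n=cv2.undistortPoints(np.array(uv,float).reshape(-1,1,2),k,d).reshape(-1,2)
    R=c["world_to_cam"][:3,:3];t=c["world_to_cam"][:3,3]; o=-R.T@t
    r=np.c_[n,np.ones(len(n))]@R
    return o+r*((z-o[2])/r[:,2])[:,None]
def px(name,P,c=None):
    c=c or camera_info(name);k,d=K(c);T=c["world_to_cam"]
    return cv2.projectPoints(np.array(P,float).reshape(-1,1,3),cv2.Rodrigues(T[:3,:3])[0],T[:3,3],k,d)[0].reshape(-1,2)
def go(target,yaw,frac=True):
    "offset from measured TCP to target, units of 40mm in tool axes, and yaw error in units of 6deg; yaw = world angle of tool y axis (mod 180)"
    s=observe();R=s["tool_rot"];d=R.T@(np.array(target)-s["position"])/.04
    y=np.degrees(np.arctan2(R[1,1],R[0,1])); e=(yaw-y+90)%180-90
    print("d",d.round(2),"turn_z",round(-e/6,2),"pos",s["position"].round(4),"yaw",round(y,1))
E
python3 - <<'E'
import cv2
i=cv2.imread('pics/top0.png')
cv2.imwrite('pics/c1.png',cv2.resize(i[180:345,245:405],None,fx=3.6,fy=3.6,interpolation=2)) 
a=cv2.resize(i[255:375,125:235],None,fx=3.4,fy=3.4,interpolation=2)
b=cv2.resize(i[255:375,410:520],None,fx=3.4,fy=3.4,interpolation=2)
import numpy as np
cv2.imwrite('pics/c2.png',np.hstack([a,b]))
E
```

```text
(no output)
```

View pics/c1.png

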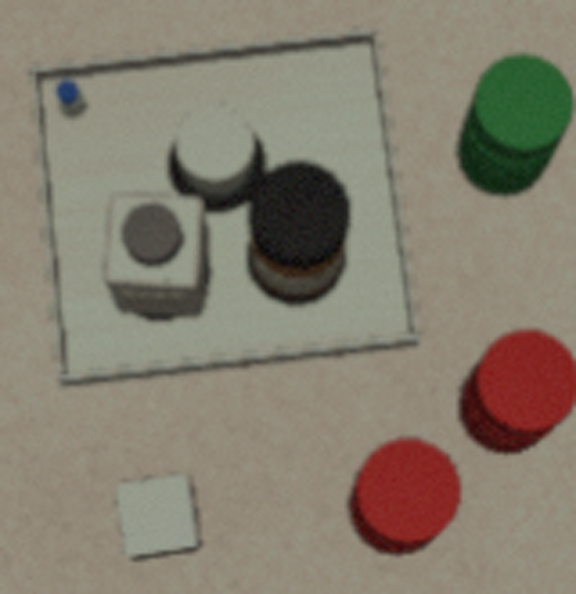

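View pics/c2.png

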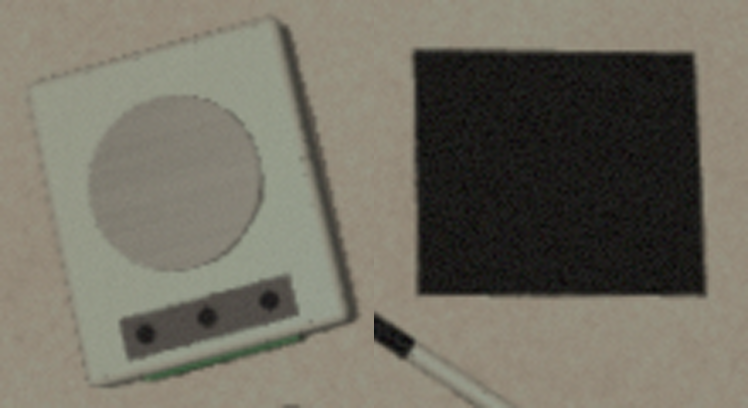

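The crop confirms it: black cap at c1 (299,215) on an amber/white-label body. Square cap is at (153,234), jar lid (216,146), tub (156,515), with the reds and green off to the right. c2 shows the pan at (176,182) and the mat corners.

Run:
```python
from h import *
A=lambda p:np.array(p)/3.6+[244.64,179.64]
B=lambda p:np.array(p)/3.4+[124.65,254.65]
C=lambda p:(np.array(p)-[374,0])/3.4+[409.65,254.65]
f=lambda n,v:print(n,np.round(v,4).tolist())
f("round",w("top",A([[299,215]]),.118)[0]); f("sq",w("top",A([[153,234]]),.118)[0]);f("jar",w("top",A([[216,146]]),.054)[0])
T=w("top",A([[118,483],[189,475],[195,547],[127,555]]),.044);f("tub",T);f("tubc",T.mean(0))
T2=w("top",A([[37,73],[374,36],[415,344],[63,381]]),.025);f("tray",T2)
c=T2.mean(0);print("size",np.linalg.norm(T2-np.roll(T2,-1,0),axis=1).round(3))
yv=T2[0]-T2[1]+T2[3]-T2[2];xv=T2[0]-T2[3]+T2[1]-T2[2]
a=np.degrees([np.arctan2(-yv[0],yv[1]),np.arctan2(xv[1],xv[0])]);print("tray c",c.round(4),"ang",a.round(1))
t=np.radians(a.mean());R=np.array([[np.cos(t),-np.sin(t)],[np.sin(t),np.cos(t)]])
for n,o in dict(back=[.028,0],left=[-.036,.042],right=[-.036,-.042],vial=[.086,.09]).items(): f(n,c[:2]+R@o)
f("vialimg",w("top",A([[67,92]]),.038)[0])
S=w("top",A([[110,192],[205,195],[202,289],[105,282]]),.098);f("sq shoulder",S);v=S[1]-S[0]+S[2]-S[3];print("sq ang",np.degrees(np.arctan2(v[1],v[0])))
v=T[1]-T[0]+T[2]-T[3];print("tub ang",np.degrees(np.arctan2(v[1],v[0])))
f("pan",w("top",B([[176,182.5]]),.054)[0]);H=w("top",B([[30,83],[272,16],[350,318],[95,385]]),.044);f("housing",H)
M=w("top",C([[414,49],[692,52],[706,295],[418,295]]),.003);f("mat",M);f("matc",M.mean(0))
f("red",w("top",A([[528,380],[407,490]]),.112));f("green",w("top",A([[522,104]]),.112))
go([0,0,0],0)
```

```text
round [0.5882, -0.0171, 0.118]
sq [0.5839, 0.0651, 0.118]
jar [0.6503, 0.0269, 0.054]
tub [[0.4545, 0.0988, 0.044], [0.456, 0.0572, 0.044], [0.414, 0.0567, 0.044], [0.4124, 0.0963, 0.044]]
tubc [0.4342, 0.0773, 0.044]
tray [[0.7149, 0.1352, 0.025], [0.7221, -0.0765, 0.025], [0.5258, -0.0831, 0.025], [0.5201, 0.1294, 0.025]]
size [0.212 0.196 0.213 0.195]
tray c [0.6207 0.0263 0.025 ] ang [1.7 1.8]
back [0.6487, 0.0271]
left [0.5834, 0.0671]
right [0.586, -0.0168]
vial [0.7039, 0.1189]
vialimg [0.6968, 0.1159, 0.038]
sq shoulder [[0.6153, 0.0891, 0.098], [0.6092, 0.0349, 0.098], [0.5546, 0.0405, 0.098], [0.5629, 0.095, 0.098]]
sq ang -97.61582953678061
tub ang -87.82611680705227
pan [0.4803, 0.3106, 0.054]
housing [[0.5517, 0.4075, 0.044], [0.5833, 0.2488, 0.044], [0.3905, 0.2073, 0.044], [0.3595, 0.3685, 0.044]]
mat [[0.5319, -0.2229, 0.003], [0.5141, -0.4092, 0.003], [0.3551, -0.395, 0.003], [0.3734, -0.2069, 0.003]]
matc [0.4436, -0.3085, 0.003]
red [[0.4859, -0.1359, 0.112], [0.4309, -0.0634, 0.112]]
green [[0.6448, -0.1501, 0.112]]
d [ -0.   -13.74   5.1 ] turn_z 10.76 pos [0.236  0.4965 0.2034] yaw 64.6
```

>>> {"name": "drive_tool", "arguments": {"offset": [[0,0,0],[0,0,0],[0,0,0],[0,0,0],[0,0,0],[0,0,0],[0,0,0],[0,0,0],[0,0,0],[0,0,0]], "turn": [[0,0,1],[0,0,1],[0,0,1],[0,0,1],[0,0,1],[0,0,1],[0,0,1],[0,0,1],[0,0,1],[0,0,0.76]], "hand": [1,1,1,1,1,1,1,1,1,1], "newtons": 30}}

```text
time_s: 1.35
position: [0.236, 0.4965, 0.2035]
tool_rot: [[-0.102, 0.995, -0.001], [0.995, 0.102, -0.001], [-0.001, -0.001, -1.0]]
ft_force: [-1.2, 0.2, 0.5]
grip_width: 0.0858
gripper_force: 0.0
```

Run:
```python
from h import *
go([.586,-.017,.19],0)
```

```text
d [-13.66   7.4    0.34] turn_z 0.97 pos [0.236  0.4965 0.2035] yaw 5.8
```

>>> {"name": "drive_tool", "arguments": {"offset": [[-1,0.5,0],[-1,0.5,0],[-1,0.5,0],[-1,0.5,0],[-1,0.5,0],[-1,0.5,0],[-1,0.5,0],[-1,0.5,0],[-1,0.5,0],[-1,0.5,0]], "turn": [[0,0,0],[0,0,0],[0,0,0],[0,0,0],[0,0,0],[0,0,0],[0,0,0],[0,0,0],[0,0,0],[0,0,0]], "hand": [1,1,1,1,1,1,1,1,1,1]}}

```text
time_s: 2.6
position: [0.4774, 0.1185, 0.2037]
tool_rot: [[-0.105, 0.995, -0.001], [0.995, 0.105, 0.0], [0.0, -0.001, -1.0]]
ft_force: [0.7, -0.0, -0.6]
grip_width: 0.0851
gripper_force: 0.0
```

Run:
```python
from h import *
c=camera_info("wrist");cv2.imwrite('pics/w1.png',get_image("wrist"))
print(px("wrist",[[.588,-.017,.118],[.584,.065,.118],[.65,.027,.054],[.697,.116,.038]],c).round())
go([.586,-.017,.19],0)
```

```text
[[432. 402.]
 [448. 317.]
 [484. 325.]
 [545. 240.]]
d [-3.55  2.3   0.34] turn_z 0.97 pos [0.4801 0.1148 0.2035] yaw 5.8
```

View wrist.

View pics/w1.png

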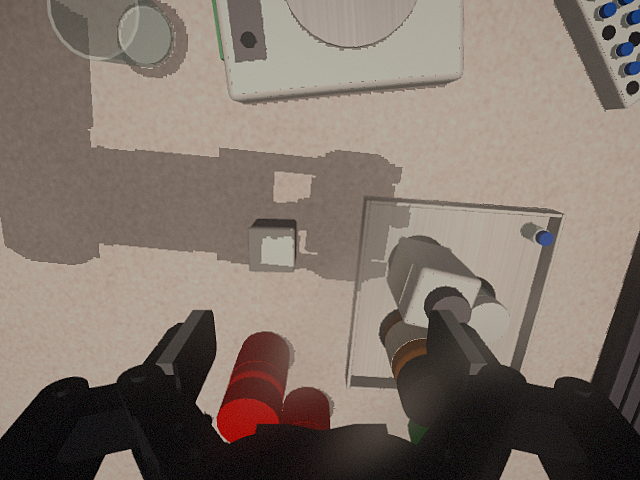

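>>> {"name": "drive_tool", "arguments": {"offset": [[-0.89,0.57,0],[-0.89,0.57,0],[-0.89,0.58,0],[-0.88,0.58,0],[0,0,0.3],[0,0,0.6],[0,0,0.7],[0,0,0.7],[0,0,0.7],[0,0,0.5]], "turn": [[0,0,0],[0,0,0],[0,0,0],[0,0,0],[0,0,0.97],[0,0,0],[0,0,0],[0,0,0],[0,0,0],[0,0,0]], "hand": [1,1,1,1,1,1,1,1,1,1]}}

```text
time_s: 3.9
position: [0.5827, -0.0116, 0.0623]
tool_rot: [[-0.003, 1.0, -0.002], [1.0, 0.003, 0.0], [0.0, -0.002, -1.0]]
ft_force: [1.1, -0.2, 0.6]
grip_width: 0.0855
gripper_force: 0.0
```

Run:
```python
from h import *
go([.586,-.017,.055],0)
```

```text
d [-0.14  0.08  0.18] turn_z 0.03 pos [ 0.5827 -0.0116  0.0623] yaw 0.2
```

>>> {"name": "drive_tool", "arguments": {"offset": [[-0.14,0.08,0.18],[0,0,0],[0,0,0],[0,0,0],[0,0,0],[0,0,0],[0,0,0],[0,0,0],[0,0,0],[0,0,0]], "turn": [[0,0,0],[0,0,0],[0,0,0],[0,0,0],[0,0,0],[0,0,0],[0,0,0],[0,0,0],[0,0,0],[0,0,0]], "hand": [1,0.5,0.5,0.5,0.5,0.4,0.4,0.4,0.4,0.4], "newtons": 35}}

```text
time_s: 5.15
position: [0.5873, -0.0174, 0.0577]
tool_rot: [[-0.003, 1.0, 0.003], [1.0, 0.003, -0.001], [-0.001, 0.003, -1.0]]
ft_force: [1.3, -0.5, 6.0]
grip_width: 0.0573
gripper_force: 37.9
```

Run:
```python
from h import *
s=observe();print(s["grip_width"],s["gripper_force"],s["ft_force"])
go([.44,-.36,.20],0)
```

```text
0.05734154454112977 37.8682941198349 [ 1.2693462  -0.5028449   6.00433635]
d [-8.55 -3.7  -3.56] turn_z 0.03 pos [ 0.5873 -0.0174  0.0577] yaw 0.2
```

>>> {"name": "drive_tool", "arguments": {"offset": [[0,0,-0.4],[0,0,-0.8],[0,0,-1],[0,0,-1],[-0.3,-0.1,-0.36],[-0.8,-0.3,0],[-1,-0.4,0],[-1,-0.5,0],[-1,-0.5,0],[-1,-0.4,0]], "turn": [[0,0,0],[0,0,0],[0,0,0],[0,0,0],[0,0,0],[0,0,0],[0,0,0],[0,0,0],[0,0,0],[0,0,0]], "hand": [0.4,0.4,0.4,0.4,0.4,0.4,0.4,0.4,0.4,0.4]}}

```text
time_s: 6.4
position: [0.4972, -0.2229, 0.198]
tool_rot: [[-0.003, 1.0, -0.003], [1.0, 0.003, 0.002], [0.002, -0.003, -1.0]]
ft_force: [0.6, -0.3, -2.8]
grip_width: 0.0571
gripper_force: 38.2
```

Run:
```python
from h import *
s=observe();print(s["grip_width"],s["gripper_force"],s["ft_force"])
go([.44,-.36,.20],0)
```

```text
0.0571208109138696 38.17949295043945 [ 0.56573374 -0.25957678 -2.80578882]
d [-3.42 -1.44 -0.05] turn_z 0.03 pos [ 0.4972 -0.2229  0.198 ] yaw 0.2
```

>>> {"name": "drive_tool", "arguments": {"offset": [[-1,-0.42,0],[-1,-0.42,0],[-0.92,-0.4,0],[-0.5,-0.2,0],[0,0,0.4],[0,0,0.7],[0,0,0.8],[0,0,0.7],[0,0,0.4],[0,0,0.2]], "turn": [[0,0,0],[0,0,0],[0,0,0],[0,0,0],[0,0,0],[0,0,0],[0,0,0],[0,0,0],[0,0,0],[0,0,0]], "hand": [0.4,0.4,0.4,0.4,0.4,0.4,0.4,0.4,0.4,0.4]}}

```text
time_s: 7.65
position: [0.4416, -0.3579, 0.0699]
tool_rot: [[-0.004, 1.0, -0.002], [1.0, 0.004, 0.002], [0.002, -0.002, -1.0]]
ft_force: [-0.7, -0.7, -2.9]
grip_width: 0.0573
gripper_force: 38.1
```

Run:
```python
from h import *
s=observe();print(s["grip_width"],s["gripper_force"],s["ft_force"])
go([.44,-.36,.055],0)
```

```text
0.057296057373466075 38.13925087451935 [-0.65864622 -0.67767907 -2.887102  ]
d [-0.05 -0.04  0.37] turn_z 0.03 pos [ 0.4416 -0.3579  0.0699] yaw 0.2
```

>>> {"name": "drive_tool", "arguments": {"offset": [[0,0,0.12],[0,0,0.1],[0,0,0.08],[0,0,0.05],[0,0,0.02],[0,0,0],[0,0,0],[0,0,0],[0,0,0],[0,0,0]], "turn": [[0,0,0],[0,0,0],[0,0,0],[0,0,0],[0,0,0],[0,0,0],[0,0,0],[0,0,0],[0,0,0],[0,0,0]], "hand": [0.4,0.4,0.4,0.4,0.4,0.4,0.4,0.4,0.4,0.4]}}

```text
time_s: 8.9
position: [0.4421, -0.3586, 0.0563]
tool_rot: [[-0.003, 1.0, 0.0], [1.0, 0.003, -0.0], [-0.0, 0.0, -1.0]]
ft_force: [-0.4, -0.6, -2.8]
grip_width: 0.0573
gripper_force: 38.1
```

>>> {"name": "drive_tool", "arguments": {"offset": [[0,0,0.03],[0,0,0.03],[0,0,0],[0,0,0],[0,0,0],[0,0,0],[0,0,0],[0,0,0],[0,0,0],[0,0,0]], "turn": [[0,0,0],[0,0,0],[0,0,0],[0,0,0],[0,0,0],[0,0,0],[0,0,0],[0,0,0],[0,0,0],[0,0,0]], "hand": [0.4,0.4,0.4,0.4,0.4,0.4,0.4,0.4,0.4,0.4]}}

```text
time_s: 10.15
position: [0.4422, -0.359, 0.0547]
tool_rot: [[-0.003, 1.0, 0.001], [1.0, 0.003, -0.001], [-0.001, 0.001, -1.0]]
ft_force: [-1.9, 0.3, 5.6]
grip_width: 0.0569
gripper_force: 37.9
```

>>> {"name": "drive_tool", "arguments": {"offset": [[0,0,0],[0,0,0],[0,0,0],[0,0,0],[0,0,-0.2],[0,0,-0.6],[0,0,-1],[0,0,-1],[0,0,-0.6],[0,0,0]], "turn": [[0,0,0],[0,0,0],[0,0,0],[0,0,0],[0,0,0],[0,0,0],[0,0,0],[0,0,0],[0,0,0],[0,0,0]], "hand": [0.75,0.9,1,1,1,1,1,1,1,1]}}

```text
time_s: 11.4
position: [0.4425, -0.3591, 0.192]
tool_rot: [[-0.003, 1.0, 0.003], [1.0, 0.003, -0.003], [-0.003, 0.003, -1.0]]
ft_force: [0.0, -0.1, -1.5]
grip_width: 0.0852
gripper_force: 0.0
```

Run:
```python
from h import *
go([.584,.066,.19],-6.5)
cv2.imwrite('pics/t1.png',get_image("top"))
```

```text
d [10.62  3.57  0.02] turn_z 1.12 pos [ 0.4425 -0.3591  0.192 ] yaw 0.2
```

>>> {"name": "drive_tool", "arguments": {"offset": [[1,0.34,0],[1,0.34,0],[1,0.34,0],[1,0.34,0],[1,0.34,0],[1,0.34,0],[1,0.34,0],[1,0.34,0],[1,0.34,0],[1,0.34,0]], "turn": [[0,0,0],[0,0,0],[0,0,0],[0,0,0],[0,0,0],[0,0,0],[0,0,0],[0,0,0],[0,0,0],[0,0,0]], "hand": [1,1,1,1,1,1,1,1,1,1]}}

```text
time_s: 12.7
position: [0.5765, 0.0433, 0.1884]
tool_rot: [[-0.003, 1.0, -0.003], [1.0, 0.003, 0.0], [0.0, -0.003, -1.0]]
ft_force: [-0.1, -0.8, -0.4]
grip_width: 0.0859
gripper_force: 0.0
```

Run:
```python
from h import *
c=camera_info("wrist");i=get_image("wrist")
print(px("wrist",[[.584,.065,.118],[.65,.027,.054],[.697,.116,.038]],c).round())
cv2.imwrite('pics/w2.png',i)
go([.584,.066,.19],-6.5)
```

```text
[[332. 215.]
 [405. 241.]
 [464. 135.]]
d [ 0.46  0.17 -0.04] turn_z 1.15 pos [0.5772 0.0475 0.1883] yaw 0.4
```

View pics/w2.png

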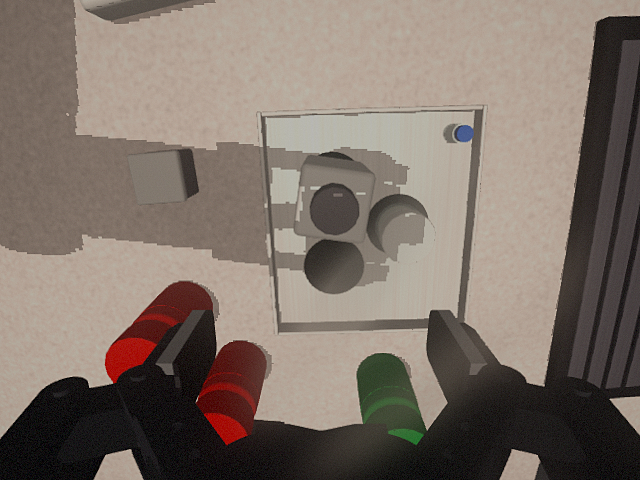

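Run:
```python
from h import *
c=camera_info("wrist")
print("pads R L B",px("wrist",[[.586,-.0168,.006],[.5834,.0671,.006],[.6487,.0271,.006]],c).round())
for n,p,z in(("padR",[334,266],.006),("sqcap",[334,209],.118),("jarlid",[408,232],.054),("vial",[463,133],.038)): print(n,w("wrist",[p],z,c).round(4))
go([.584,.068,.055],-6.5)
```

```text
pads R L B [[329. 272.]
 [327. 191.]
 [392. 231.]]
padR [[ 0.5911 -0.0104  0.006 ]]
sqcap [[0.5861 0.0733 0.118 ]]
jarlid [[0.6525 0.0398 0.054 ]]
vial [[0.6966 0.1222 0.038 ]]
d [0.5  0.18 3.33] turn_z 1.15 pos [0.5772 0.0475 0.1883] yaw 0.4
```

>>> {"name": "drive_tool", "arguments": {"offset": [[0.3,0.1,0],[0.2,0.08,0],[0,0,0.3],[0,0,0.6],[0,0,0.8],[0,0,0.7],[0,0,0.5],[0,0,0.3],[0,0,0.13],[0,0,0]], "turn": [[0,0,0],[0,0,0],[0,0,0.6],[0,0,0.55],[0,0,0],[0,0,0],[0,0,0],[0,0,0],[0,0,0],[0,0,0]], "hand": [1,1,1,1,1,1,1,1,1,1]}}

```text
time_s: 14.0
position: [0.584, 0.0617, 0.057]
tool_rot: [[0.117, 0.993, 0.0], [0.993, -0.117, -0.0], [-0.0, 0.0, -1.0]]
ft_force: [0.0, -0.4, 0.9]
grip_width: 0.0856
gripper_force: 0.0
```

Run:
```python
from h import *
c=camera_info("wrist");i=get_image("wrist");s=observe()
cv2.imwrite('pics/w3.png',i)
print(px("wrist",[[.584,.068,.118],[.65,.027,.054]],c).round())
go([.584,.068,.055],-6.5)
```

```text
[[318. 347.]
 [449. 331.]]
d [ 0.15 -0.02  0.06] turn_z -0.04 pos [0.5842 0.0618 0.0573] yaw -6.7
```

>>> {"name": "drive_tool", "arguments": {"offset": [[0.15,0,0.05],[0,0,0],[0,0,0],[0,0,0],[0,0,0],[0,0,0],[0,0,0],[0,0,0],[0,0,0],[0,0,0]], "turn": [[0,0,0],[0,0,0],[0,0,0],[0,0,0],[0,0,0],[0,0,0],[0,0,0],[0,0,0],[0,0,0],[0,0,0]], "hand": [1,0.5,0.5,0.5,0.4,0.4,0.4,0.4,0.4,0.4]}}

```text
time_s: 15.3
position: [0.5849, 0.0679, 0.0551]
tool_rot: [[0.117, 0.993, 0.001], [0.993, -0.117, 0.0], [0.0, 0.001, -1.0]]
ft_force: [0.7, 1.5, 5.0]
grip_width: 0.0532
gripper_force: 37.4
```

Run:
```python
from h import *
go([.445,-.26,.20],-6)
```

```text
d [-8.55 -2.51 -3.63] turn_z -0.12 pos [0.5849 0.0679 0.0551] yaw -6.7
```

>>> {"name": "drive_tool", "arguments": {"offset": [[0,0,-0.4],[0,0,-0.8],[0,0,-1],[0,0,-1],[-0.3,-0.1,-0.4],[-0.8,-0.2,0],[-1,-0.3,0],[-1,-0.3,0],[-1,-0.3,0],[-1,-0.3,0]], "turn": [[0,0,0],[0,0,0],[0,0,0],[0,0,0],[0,0,0],[0,0,0],[0,0,0],[0,0,0],[0,0,0],[0,0,0]], "hand": [0.4,0.4,0.4,0.4,0.4,0.4,0.4,0.4,0.4,0.4]}}

```text
time_s: 16.55
position: [0.4993, -0.1292, 0.1978]
tool_rot: [[0.117, 0.993, -0.002], [0.993, -0.117, 0.001], [0.0, -0.002, -1.0]]
ft_force: [0.8, 0.0, -2.5]
grip_width: 0.0534
gripper_force: 38.0
```

Run:
```python
from h import *
go([.445,-.26,.0521],-6)
```

```text
d [-3.41 -0.96  3.64] turn_z -0.12 pos [ 0.4993 -0.1292  0.1978] yaw -6.7
```

>>> {"name": "drive_tool", "arguments": {"offset": [[-1,-0.3,0],[-1,-0.3,0],[-0.9,-0.25,0],[-0.4,-0.1,0],[0,0,0.4],[0,0,0.7],[0,0,0.8],[0,0,0.7],[0,0,0.5],[0,0,0.3]], "turn": [[0,0,0],[0,0,0],[0,0,0],[0,0,0],[0,0,0],[0,0,0],[0,0,0],[0,0,0],[0,0,0],[0,0,0]], "hand": [0.4,0.4,0.4,0.4,0.4,0.4,0.4,0.4,0.4,0.4]}}

```text
time_s: 17.8
position: [0.4475, -0.2537, 0.0615]
tool_rot: [[0.116, 0.993, -0.002], [0.993, -0.116, 0.002], [0.001, -0.002, -1.0]]
ft_force: [-0.5, -0.2, -2.3]
grip_width: 0.0532
gripper_force: 37.9
```

>>> {"name": "drive_tool", "arguments": {"offset": [[0,0,0.06],[0,0,0.06],[0,0,0.04],[0,0,0.02],[0,0,0],[0,0,0],[0,0,0],[0,0,0],[0,0,0],[0,0,0]], "turn": [[0,0,0],[0,0,0],[0,0,0],[0,0,0],[0,0,0],[0,0,0],[0,0,0],[0,0,0],[0,0,0],[0,0,0]], "hand": [0.4,0.4,0.4,0.4,0.4,0.4,0.4,0.4,0.4,0.4]}}

```text
time_s: 19.05
position: [0.448, -0.2544, 0.0555]
tool_rot: [[0.117, 0.993, -0.0], [0.993, -0.117, 0.0], [0.0, -0.0, -1.0]]
ft_force: [0.6, -0.3, -2.1]
grip_width: 0.0534
gripper_force: 37.9
```

>>> {"name": "drive_tool", "arguments": {"offset": [[0,0,0.03],[0,0,0.03],[0,0,0.03],[0,0,0.01],[0,0,0],[0,0,0],[0,0,0],[0,0,0],[0,0,0],[0,0,0]], "turn": [[0,0,0],[0,0,0],[0,0,0],[0,0,0],[0,0,0],[0,0,0],[0,0,0],[0,0,0],[0,0,0],[0,0,0]], "hand": [0.4,0.4,0.4,0.4,0.4,0.4,0.4,0.4,0.4,0.4]}}

```text
time_s: 20.3
position: [0.448, -0.2546, 0.0521]
tool_rot: [[0.117, 0.993, 0.0], [0.993, -0.117, -0.001], [-0.001, 0.0, -1.0]]
ft_force: [-1.7, 1.5, 5.7]
grip_width: 0.0532
gripper_force: 38.9
```

>>> {"name": "drive_tool", "arguments": {"offset": [[0,0,0],[0,0,0],[0,0,0],[0,0,0],[0,0,-0.2],[0,0,-0.6],[0,0,-1],[0,0,-1],[0,0,-0.6],[0,0,0]], "turn": [[0,0,0],[0,0,0],[0,0,0],[0,0,0],[0,0,0],[0,0,0],[0,0,0],[0,0,0],[0,0,0],[0,0,0]], "hand": [0.75,0.9,1,1,1,1,1,1,1,1]}}

```text
time_s: 21.55
position: [0.4485, -0.2549, 0.1894]
tool_rot: [[0.117, 0.993, 0.003], [0.993, -0.117, -0.003], [-0.002, 0.003, -1.0]]
ft_force: [-0.4, -0.6, -0.7]
grip_width: 0.0854
gripper_force: 0.0
```

Run:
```python
from h import *
i=get_image("top")
cv2.imwrite('pics/t2.png',cv2.resize(i[180:360,230:520],None,fx=2.7,fy=2.7,interpolation=2))
go([.65,.0269,.19],-6.7)
```

```text
d [ 7.57  4.19 -0.06] turn_z -0.0 pos [ 0.448  -0.2544  0.1878] yaw -6.7
```

View pics/t2.png

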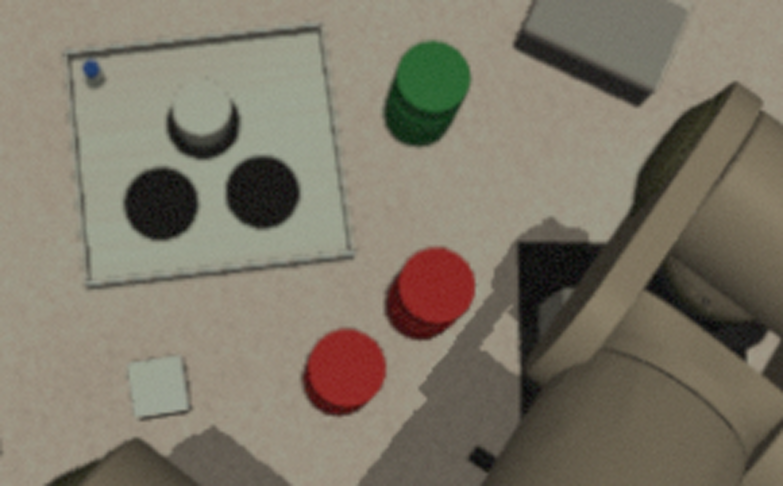

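The tray now shows the empty pads, left at (161,203) and right at (263,191), with the jar on the back pad and its lid at about (202,109).

Run:
```python
from h import *
A=lambda p:np.array(p)/2.7+[229.7,179.7]
print(w("top",A([[161,203],[263,191],[203,122]]),.006).round(4),w("top",A([[202,109]]),.054).round(4))
c,cc=w("top",A([[161,203],[263,191]]),.006);d=(c-cc);print(np.linalg.norm(d),np.degrees(np.arctan2(-d[0],d[1])))
m=(c+cc)/2;u=d/np.linalg.norm(d);print("back",m+.064*np.array([u[1],-u[0],0]))
```

```text
[[ 0.587   0.0671  0.006 ]
 [ 0.5904 -0.0173  0.006 ]
 [ 0.6531  0.0276  0.006 ]] [[0.6506 0.0272 0.054 ]]
0.08449957292183471 2.2965713780271355
back [0.65264425 0.02744454 0.006     ]
```

>>> {"name": "drive_tool", "arguments": {"offset": [[0.7,0.4,0],[0.9,0.5,0],[0.9,0.5,0],[0.9,0.5,0],[0.9,0.5,0],[0.9,0.5,0],[0.9,0.5,0],[0.9,0.5,0],[0.4,0.2,0],[0,0,0]], "turn": [[0,0,0],[0,0,0],[0,0,0],[0,0,0],[0,0,0],[0,0,0],[0,0,0],[0,0,0],[0,0,0],[0,0,0]], "hand": [1,1,1,1,1,1,1,1,1,1]}}

```text
time_s: 22.85
position: [0.6452, 0.0208, 0.1863]
tool_rot: [[0.116, 0.993, -0.002], [0.993, -0.116, 0.0], [-0.0, -0.002, -1.0]]
ft_force: [-1.0, -0.3, 0.9]
grip_width: 0.0858
gripper_force: 0.0
```

Run:
```python
from h import *
c=camera_info("wrist");cv2.imwrite('pics/w4.png',get_image("wrist"))
np.save('w4.npy',c,allow_pickle=True)
go([.65,.027,.029],-6.7)
```

```text
d [0.19 0.11 3.94] turn_z -0.0 pos [0.6449 0.0199 0.1867] yaw -6.7
```

View pics/w4.png

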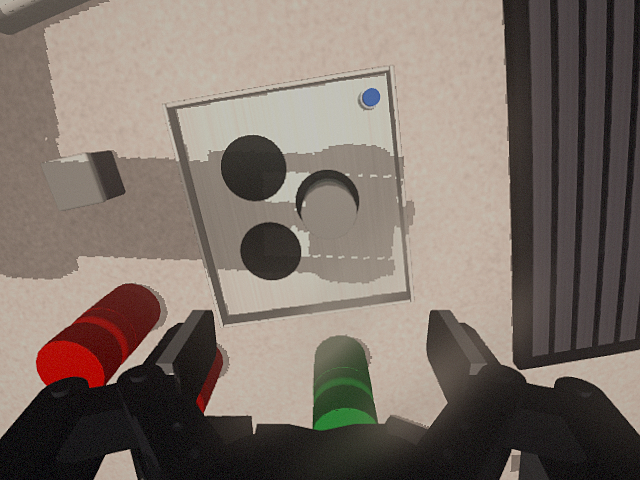

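Run:
```python
from h import *
c=np.load('w4.npy',allow_pickle=True).item()
print(w("wrist",[[253,168],[271,251]],.006,c).round(4),w("wrist",[[328,208]],.054,c).round(4))
go([.6505,.027,.06],-6.7)
```

```text
[[ 0.5865  0.069   0.006 ]
 [ 0.5905 -0.0146  0.006 ]] [[0.6528 0.033  0.054 ]]
d [0.19 0.12 3.17] turn_z -0.0 pos [0.6449 0.0199 0.1867] yaw -6.7
```

>>> {"name": "drive_tool", "arguments": {"offset": [[0.3,0.13,0],[0,0,0.4],[0,0,0.7],[0,0,0.8],[0,0,0.8],[0,0,0.7],[0,0,0.4],[0,0,0.2],[0,0,0.1],[0,0,0]], "turn": [[0,0,0],[0,0,0],[0,0,0],[0,0,0],[0,0,0],[0,0,0],[0,0,0],[0,0,0],[0,0,0],[0,0,0]], "hand": [1,0.85,0.85,0.85,0.85,0.85,0.85,0.85,0.85,0.85]}}

```text
time_s: 24.15
position: [0.6523, 0.0317, 0.0241]
tool_rot: [[0.117, 0.993, 0.001], [0.993, -0.117, -0.0], [0.0, 0.001, -1.0]]
ft_force: [-0.3, 0.6, 0.1]
grip_width: 0.0725
gripper_force: 0.0
```

Run:
```python
from h import *
c=camera_info("wrist");cv2.imwrite('pics/w5.png',get_image("wrist")[150:480])
print(px("wrist",[.651,.03,.054],c))
go([.651,.03,.017],-6.7)
```

```text
[[317.4451314  321.69249786]]
d [-0.05 -0.03  0.18] turn_z -0.0 pos [0.6523 0.0317 0.0242] yaw -6.7
```

View pics/w5.png

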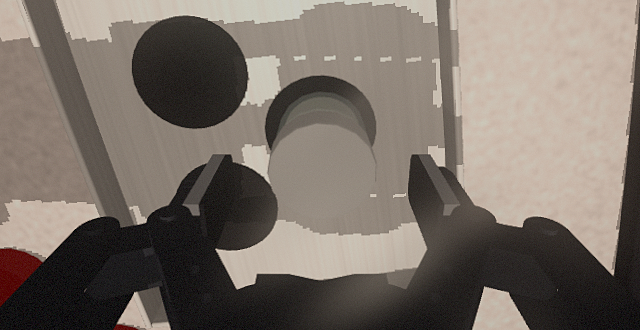

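The jar is between the fingers, with its lid at (323,322) in the full frame.

>>> {"name": "drive_tool", "arguments": {"offset": [[-0.04,0,0.1],[0,0,0.08],[0,0,0],[0,0,0],[0,0,0],[0,0,0],[0,0,0],[0,0,0],[0,0,0],[0,0,0]], "turn": [[0,0,0],[0,0,0],[0,0,0],[0,0,0],[0,0,0],[0,0,0],[0,0,0],[0,0,0],[0,0,0],[0,0,0]], "hand": [0.85,0.85,0.5,0.4,0.4,0.4,0.3,0.3,0.3,0.3], "newtons": 30}}

```text
time_s: 25.45
position: [0.652, 0.0301, 0.0166]
tool_rot: [[0.117, 0.993, 0.001], [0.993, -0.117, -0.0], [-0.0, 0.001, -1.0]]
ft_force: [-0.1, -0.1, 4.6]
grip_width: 0.0462
gripper_force: 31.3
```

Run:
```python
from h import *
go([.4803,.3106,.15],-6.7)
```

```text
d [ 6.46 -5.08 -3.34] turn_z -0.0 pos [0.652  0.0301 0.0166] yaw -6.7
```

>>> {"name": "drive_tool", "arguments": {"offset": [[0,0,-0.4],[0,0,-0.8],[0,0,-1],[0,0,-0.6],[0.4,-0.3,-0.2],[0.8,-0.65,0],[0.9,-0.7,0],[0.9,-0.7,0],[0.9,-0.7,0],[0.9,-0.7,0]], "turn": [[0,0,0],[0,0,0],[0,0,0],[0,0,0],[0,0,0],[0,0,0],[0,0,0],[0,0,0],[0,0,0],[0,0,0]], "hand": [0.3,0.3,0.3,0.3,0.3,0.3,0.3,0.3,0.3,0.3]}}

```text
time_s: 26.7
position: [0.5227, 0.2402, 0.1355]
tool_rot: [[0.116, 0.993, -0.002], [0.993, -0.116, -0.0], [-0.001, -0.002, -1.0]]
ft_force: [0.7, -0.2, -0.9]
grip_width: 0.0464
gripper_force: 31.3
```

Run:
```python
from h import *
go([.4803,.3106,.065],-6.7)
```

```text
d [ 1.63 -1.25  1.76] turn_z 0.0 pos [0.5227 0.2402 0.1355] yaw -6.7
```

>>> {"name": "drive_tool", "arguments": {"offset": [[0.8,-0.6,0],[0.5,-0.4,0],[0.25,-0.18,0],[0,0,0.3],[0,0,0.4],[0,0,0.4],[0,0,0.25],[0,0,0.15],[0,0,0],[0,0,0]], "turn": [[0,0,0],[0,0,0],[0,0,0],[0,0,0],[0,0,0],[0,0,0],[0,0,0],[0,0,0],[0,0,0],[0,0,0]], "hand": [0.3,0.3,0.3,0.3,0.3,0.3,0.3,0.3,0.3,0.3]}}

```text
time_s: 27.95
position: [0.4859, 0.3055, 0.0768]
tool_rot: [[0.117, 0.993, 0.001], [0.993, -0.117, 0.0], [0.0, 0.001, -1.0]]
ft_force: [0.4, 0.6, -1.2]
grip_width: 0.0463
gripper_force: 31.3
```

Run:
```python
from h import *
go([.4815,.312,.0646],-6.7)
c=camera_info("wrist");cv2.imwrite('pics/w6.png',get_image("wrist")[:,:])
t=np.linspace(0,6.28,13);print(px("wrist",np.c_[.4815+.055*np.cos(t),.312+.055*np.sin(t),.054+0*t],c).round().astype(int).tolist())
```

```text
d [ 0.15 -0.13  0.3 ] turn_z -0.0 pos [0.4859 0.3055 0.0768] yaw -6.7
[[409, 251], [393, 204], [352, 170], [298, 162], [248, 183], [218, 224], [214, 272], [236, 314], [275, 340], [322, 346], [366, 331], [398, 297], [409, 251]]
```

View pics/w6.png

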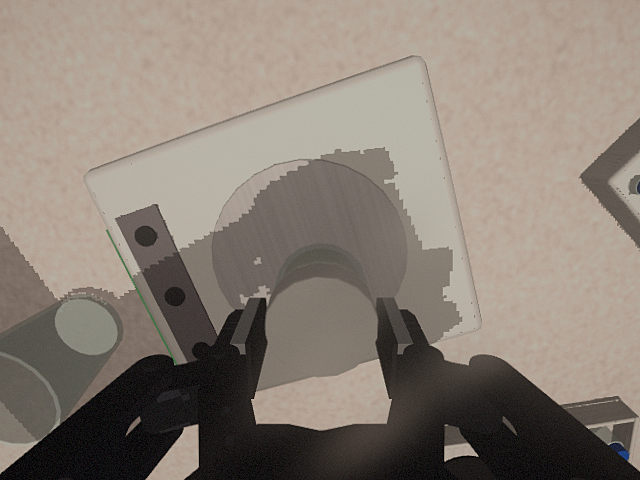

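The pan's edges (left 212, right 408, top 159) match the predicted circle, so the target is good.

>>> {"name": "drive_tool", "arguments": {"offset": [[0.15,-0.13,0],[0,0,0.1],[0,0,0.1],[0,0,0.05],[0,0,0.03],[0,0,0.02],[0,0,0],[0,0,0],[0,0,0],[0,0,0]], "turn": [[0,0,0],[0,0,0],[0,0,0],[0,0,0],[0,0,0],[0,0,0],[0,0,0],[0,0,0],[0,0,0],[0,0,0]], "hand": [0.3,0.3,0.3,0.3,0.3,0.3,0.3,0.3,0.3,0.3]}}

```text
time_s: 29.25
position: [0.4812, 0.3119, 0.0646]
tool_rot: [[0.117, 0.993, 0.0], [0.993, -0.117, -0.0], [0.0, 0.0, -1.0]]
ft_force: [-1.1, -2.4, 4.8]
grip_width: 0.0462
gripper_force: 31.7
```

>>> {"name": "drive_tool", "arguments": {"offset": [[0,0,0],[0,0,0],[0,0,0],[0,0,0],[0,0,-0.2],[0,0,-0.6],[0,0,-1],[0,0,-0.6],[0,0,-0.2],[0,0,0]], "turn": [[0,0,0],[0,0,0],[0,0,0],[0,0,0],[0,0,0],[0,0,0],[0,0,0],[0,0,0],[0,0,0],[0,0,0]], "hand": [0.6,0.75,0.9,1,1,1,1,1,1,1]}}

```text
time_s: 30.5
position: [0.4811, 0.3119, 0.1682]
tool_rot: [[0.117, 0.993, 0.0], [0.993, -0.117, -0.0], [0.0, 0.0, -1.0]]
ft_force: [0.4, -0.2, -0.0]
grip_width: 0.0856
gripper_force: 0.0
```

Run:
```python
from h import *
go([.4352,.0788,.16],2)
```

```text
d [-5.92 -0.46  0.21] turn_z -1.45 pos [0.4811 0.3119 0.1682] yaw -6.7
```

>>> {"name": "drive_tool", "arguments": {"offset": [[-0.6,-0.05,0],[-0.9,-0.07,0],[-0.9,-0.07,0],[-0.9,-0.07,0],[-0.9,-0.07,0],[-0.9,-0.07,0],[-0.6,-0.05,0],[-0.22,0,0],[0,0,0],[0,0,0]], "turn": [[0,0,0],[0,0,0],[0,0,0],[0,0,0],[0,0,0],[0,0,0],[0,0,0],[0,0,-0.75],[0,0,-0.7],[0,0,0]], "hand": [1,1,1,1,1,1,1,1,1,1]}}

```text
time_s: 31.75
position: [0.4351, 0.0788, 0.1674]
tool_rot: [[-0.034, 0.999, -0.002], [0.999, 0.034, 0.0], [0.0, -0.002, -1.0]]
ft_force: [-0.0, -1.1, -0.9]
grip_width: 0.0856
gripper_force: 0.0
```

Run:
```python
from h import *
go([.4352,.0788,.014],2)
c=camera_info("wrist");i=get_image("wrist")
np.save('w7.npy',c,allow_pickle=True)
print(px("wrist",[.4352,.0788,.044],c));cv2.imwrite('pics/w7.png',cv2.resize(i[100:400,200:500],None,fx=2,fy=2))
```

```text
d [-0.    0.01  3.84] turn_z -0.01 pos [0.4351 0.0788 0.1674] yaw 1.9
[[320.58649295 225.69630241]]
```

View pics/w7.png

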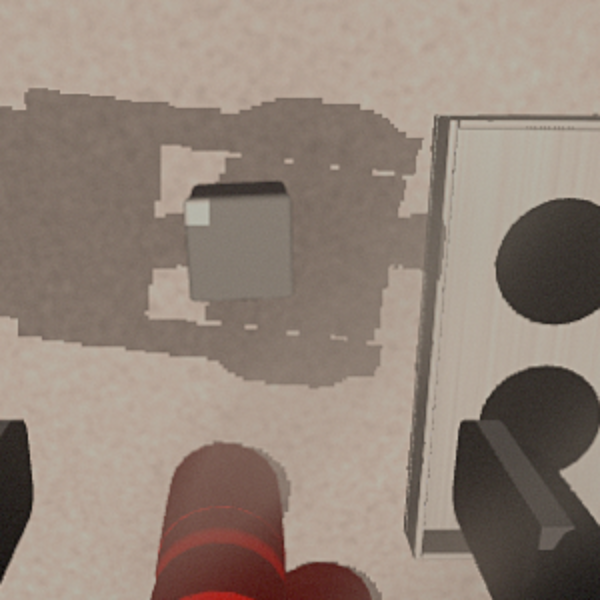

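The tub lid is centred at (320,223), about 2 mm further +y than predicted. Descending now.

>>> {"name": "drive_tool", "arguments": {"offset": [[0.04,0,0.4],[0,0,0.7],[0,0,0.8],[0,0,0.8],[0,0,0.6],[0,0,0.35],[0,0,0.15],[0,0,0.05],[0,0,0],[0,0,0]], "turn": [[0,0,0],[0,0,0],[0,0,0],[0,0,0],[0,0,0],[0,0,0],[0,0,0],[0,0,0],[0,0,0],[0,0,0]], "hand": [1,1,1,0.85,0.85,0.85,0.85,0.85,0.85,0.85]}}

```text
time_s: 33.05
position: [0.4358, 0.0805, 0.0147]
tool_rot: [[-0.035, 0.999, 0.001], [0.999, 0.035, -0.0], [-0.0, 0.001, -1.0]]
ft_force: [0.3, -0.0, 0.0]
grip_width: 0.0728
gripper_force: 0.0
```

>>> {"name": "drive_tool", "arguments": {"offset": [[0,0,0],[0,0,0],[0,0,0],[0,0,0],[0,0,0],[0,0,0],[0,0,0],[0,0,0],[0,0,0],[0,0,0]], "turn": [[0,0,0],[0,0,0],[0,0,0],[0,0,0],[0,0,0],[0,0,0],[0,0,0],[0,0,0],[0,0,0],[0,0,0]], "hand": [0.6,0.5,0.4,0.4,0.3,0.3,0.3,0.3,0.3,0.3]}}

```text
time_s: 34.3
position: [0.436, 0.0805, 0.0164]
tool_rot: [[-0.035, 0.999, 0.002], [0.999, 0.035, -0.0], [-0.0, 0.002, -1.0]]
ft_force: [-7.5, -0.0, 30.6]
grip_width: 0.0263
gripper_force: 15.3
```

Run:
```python
from h import *
go([.652,.029,.12],2)
```

```text
d [-1.48  5.36 -2.58] turn_z 0.0 pos [0.436  0.0805 0.0164] yaw 2.0
```

The grip is wrong: width 26 mm with 30 N vertical. I'll look before moving.

Run:
```python
from h import *
cv2.imwrite('pics/w8.png',get_image("wrist"));i=get_image("scene");j=get_image("top")
a=cv2.resize(i[130:330,280:480],(400,400),interpolation=2);b=cv2.resize(j[230:430,200:400],(400,400),interpolation=2)
cv2.imwrite('pics/s8.png',np.hstack([cv2.resize(get_image("wrist"),(533,400))[:,67:467],a]))
s=observe();print(s["grip_width"],s["gripper_force"],s["ft_force"])
```

```text
0.026011269487488716 15.33238246513065 [-7.19931089  0.89289359 30.68495154]
```

View pics/s8.png

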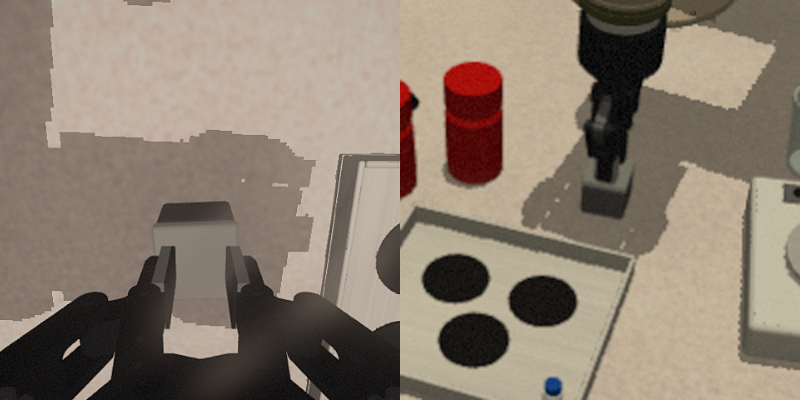

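>>> {"name": "drive_tool", "arguments": {"offset": [[0,0,-0.05],[0,0,-0.05],[0,0,-0.05],[0,0,-0.05],[0,0,0],[0,0,0],[0,0,0],[0,0,0],[0,0,0],[0,0,0]], "turn": [[0,0,0],[0,0,0],[0,0,0],[0,0,0],[0,0,0],[0,0,0],[0,0,0],[0,0,0],[0,0,0],[0,0,0]], "hand": [0.3,0.3,0.3,0.3,0.3,0.3,0.3,0.3,0.3,0.3]}}

```text
time_s: 35.75
position: [0.4356, 0.0805, 0.0223]
tool_rot: [[-0.035, 0.999, 0.0], [0.999, 0.035, -0.0], [-0.0, 0.0, -1.0]]
ft_force: [-0.7, -0.6, -0.1]
grip_width: 0.0258
gripper_force: 0.0
```

Run:
```python
from h import *
i=get_image("wrist");j=get_image("scene")
c=camera_info("wrist");q=[[.436+a*.022,.0805+b*.022,z] for z in(0,.044) for a,b in((1,1),(1,-1),(-1,-1),(-1,1))]
print(px("wrist",q,c).round().astype(int).tolist(),px("scene",q).round().astype(int).tolist())
cv2.imwrite('pics/s9.png',np.hstack([cv2.resize(i[220:420,160:340],(450,500),interpolation=2),cv2.resize(j[180:260,350:406],(350,500),interpolation=2)]))
```

```text
[[362, 236], [357, 308], [282, 306], [282, 233], [373, 265], [366, 352], [272, 349], [271, 261]] [[391, 241], [369, 236], [376, 222], [397, 227], [392, 224], [370, 219], [378, 205], [399, 210]]
```

View pics/s9.png

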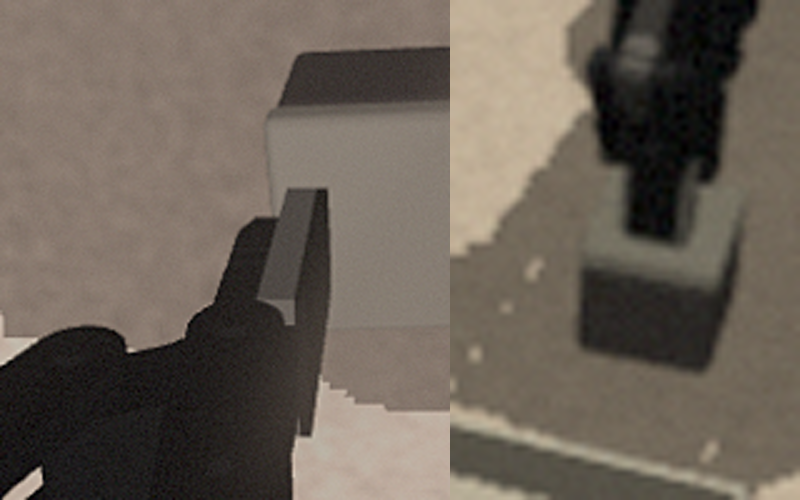

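The fingertips sit higher than I assumed and closed over the lid. The tub is still upright in its place. I'll reopen and go lower.

>>> {"name": "drive_tool", "arguments": {"offset": [[0,0,-0.3],[0,0,-0.2],[0,0,0],[0,0,0],[0,0,0.4],[0,0,0.3],[0,0,0.2],[0,0,0.1],[0,0,0],[0,0,0]], "turn": [[0,0,0],[0,0,0],[0,0,0],[0,0,0],[0,0,0],[0,0,0],[0,0,0],[0,0,0],[0,0,0],[0,0,0]], "hand": [0.4,0.6,0.85,0.85,0.85,0.85,0.85,0.85,0.85,0.85]}}

```text
time_s: 37.1
position: [0.4358, 0.0805, 0.0026]
tool_rot: [[-0.035, 0.999, 0.001], [0.999, 0.035, -0.0], [-0.0, 0.001, -1.0]]
ft_force: [1.2, 0.4, -0.0]
grip_width: 0.0728
gripper_force: 0.0
```

Run:
```python
from h import *
i=get_image("wrist");c=camera_info("wrist");s=observe()
# expected finger inner tip if at given heights
for z in(0,.01,.02,.03,.04,.05): print(z,px("wrist",[s["position"]+s["tool_rot"]@[.011*k,-.036,0]+[0,0,z-s["position"][2]] for k in(1,-1)],c).round().astype(int).tolist())
cv2.imwrite('pics/w10.png',cv2.resize(i[220:470,130:510],None,fx=2,fy=2))
```

```text
0 [[248, 266], [251, 306]]
0.01 [[244, 274], [247, 315]]
0.02 [[240, 282], [243, 325]]
0.03 [[235, 292], [239, 337]]
0.04 [[230, 302], [234, 350]]
0.05 [[224, 315], [228, 364]]
```

View pics/w10.png

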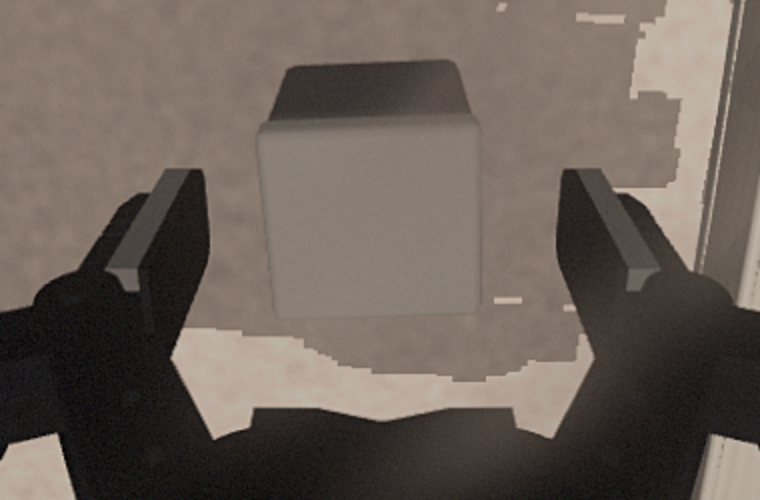

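The tips are about 33 mm above the reported TCP at this opening (pad corner at image (232,305), so z≈0.036). I'll go 16 mm lower.

>>> {"name": "drive_tool", "arguments": {"offset": [[0,0,0.15],[0,0,0.15],[0,0,0.1],[0,0,0],[0,0,0],[0,0,0],[0,0,0],[0,0,0],[0,0,0],[0,0,0]], "turn": [[0,0,0],[0,0,0],[0,0,0],[0,0,0],[0,0,0],[0,0,0],[0,0,0],[0,0,0],[0,0,0],[0,0,0]], "hand": [0.85,0.85,0.85,0.85,0.7,0.6,0.5,0.45,0.4,0.4]}}

```text
time_s: 38.4
position: [0.4356, 0.0805, -0.0134]
tool_rot: [[-0.035, 0.999, 0.0], [0.999, 0.035, -0.0], [-0.0, 0.0, -1.0]]
ft_force: [-1.5, -0.2, 5.6]
grip_width: 0.0433
gripper_force: 31.2
```

>>> {"name": "drive_tool", "arguments": {"offset": [[0,0,0],[0,0,0],[0,0,0],[0,0,0],[0,0,0],[0,0,0],[0,0,0],[0,0,0],[0,0,0],[0,0,0]], "turn": [[0,0,0],[0,0,0],[0,0,0],[0,0,0],[0,0,0],[0,0,0],[0,0,0],[0,0,0],[0,0,0],[0,0,0]], "hand": [0.4,0.4,0.4,0.35,0.3,0.3,0.3,0.3,0.3,0.3]}}

```text
time_s: 39.65
position: [0.4356, 0.0805, -0.0134]
tool_rot: [[-0.035, 0.999, 0.0], [0.999, 0.035, -0.0], [-0.0, 0.0, -1.0]]
ft_force: [-1.2, 0.8, 5.8]
grip_width: 0.0435
gripper_force: 31.2
```

Run:
```python
from h import *
go([.6525,.029,.13],2)
```

```text
d [-1.48  5.38 -3.58] turn_z -0.0 pos [ 0.4356  0.0805 -0.0134] yaw 2.0
```

>>> {"name": "drive_tool", "arguments": {"offset": [[0,0,-0.4],[0,0,-0.8],[0,0,-0.8],[0,0,-0.3],[-0.2,0.5,0],[-0.3,0.9,0],[-0.3,1,0],[-0.3,1,0],[-0.2,0.9,0],[-0.1,0.5,0]], "turn": [[0,0,0],[0,0,0],[0,0,0],[0,0,0],[0,0,0],[0,0,0],[0,0,0],[0,0,0],[0,0,0],[0,0,0]], "hand": [0.3,0.3,0.3,0.3,0.3,0.3,0.3,0.3,0.3,0.3]}}

```text
time_s: 40.9
position: [0.6304, 0.0307, 0.0765]
tool_rot: [[-0.034, 0.999, -0.002], [0.999, 0.034, 0.0], [0.0, -0.002, -1.0]]
ft_force: [-1.0, 0.5, -0.9]
grip_width: 0.0437
gripper_force: 31.0
```

Run:
```python
from h import *
print(observe()["grip_width"]);go([.652,.0295,.01],2)
```

```text
0.043705252007652275
d [-0.05  0.54  1.66] turn_z -0.01 pos [0.6304 0.0307 0.0765] yaw 2.0
```

>>> {"name": "drive_tool", "arguments": {"offset": [[-0.05,0.3,0],[0,0.13,0],[0,0,0.3],[0,0,0.5],[0,0,0.5],[0,0,0.26],[0,0,0.1],[0,0,0],[0,0,0],[0,0,0]], "turn": [[0,0,0],[0,0,0],[0,0,0],[0,0,0],[0,0,0],[0,0,0],[0,0,0],[0,0,0],[0,0,0],[0,0,0]], "hand": [0.3,0.3,0.3,0.3,0.3,0.3,0.3,0.3,0.3,0.3]}}

```text
time_s: 42.15
position: [0.6469, 0.0298, 0.0124]
tool_rot: [[-0.035, 0.999, 0.001], [0.999, 0.035, -0.0], [-0.0, 0.001, -1.0]]
ft_force: [0.2, 0.2, -0.3]
grip_width: 0.0437
gripper_force: 31.0
```

Run:
```python
from h import *
go([.652,.0295,-.0075],2)
```

```text
d [-0.01  0.13  0.5 ] turn_z -0.0 pos [0.6469 0.0298 0.0124] yaw 2.0
```

>>> {"name": "drive_tool", "arguments": {"offset": [[0,0.13,0],[0,0,0.15],[0,0,0.15],[0,0,0.1],[0,0,0.06],[0,0,0.03],[0,0,0.02],[0,0,0],[0,0,0],[0,0,0]], "turn": [[0,0,0],[0,0,0],[0,0,0],[0,0,0],[0,0,0],[0,0,0],[0,0,0],[0,0,0],[0,0,0],[0,0,0]], "hand": [0.3,0.3,0.3,0.3,0.3,0.3,0.3,0.3,0.3,0.3]}}

```text
time_s: 43.4
position: [0.6518, 0.03, -0.0074]
tool_rot: [[-0.035, 0.999, 0.0], [0.999, 0.035, -0.0], [-0.0, 0.0, -1.0]]
ft_force: [-4.4, 0.9, 6.2]
grip_width: 0.0436
gripper_force: 31.9
```

Contact on the pad. Release and lift clear.

>>> {"name": "drive_tool", "arguments": {"offset": [[0,0,0],[0,0,0],[0,0,0],[0,0,0],[0,0,-0.3],[0,0,-0.9],[0,0,-1],[0,0,-1],[0,0,-1],[0,0,-0.7]], "turn": [[0,0,0],[0,0,0],[0,0,0],[0,0,0],[0,0,0],[0,0,0],[0,0,0],[0,0,0],[0,0,0],[0,0,0]], "hand": [0.55,0.65,0.75,0.75,0.75,0.75,0.75,0.8,1,1]}}

```text
time_s: 44.65
position: [0.6521, 0.03, 0.1907]
tool_rot: [[-0.035, 0.999, 0.003], [0.999, 0.035, -0.0], [-0.001, 0.003, -1.0]]
ft_force: [-0.4, 0.4, -0.1]
grip_width: 0.0854
gripper_force: 0.0
```

Run:
```python
from h import *
go([.448,-.2546,.19],-6.7)
```

```text
d [-6.93 -5.35  0.  ] turn_z 1.45 pos [0.6521 0.03   0.1907] yaw 2.0
```

>>> {"name": "drive_tool", "arguments": {"offset": [[-0.5,-0.4,0],[-0.8,-0.62,0],[-0.9,-0.7,0],[-0.9,-0.7,0],[-0.9,-0.7,0],[-0.9,-0.7,0],[-0.9,-0.7,0],[-0.7,-0.53,0],[-0.4,-0.3,0],[0,0,0]], "turn": [[0,0,0],[0,0,0],[0,0,0],[0,0,0],[0,0,0],[0,0,0],[0,0,0],[0,0,0],[0,0,0.7],[0,0,0.75]], "hand": [1,1,1,1,1,1,1,1,1,1]}}

```text
time_s: 45.9
position: [0.4468, -0.2545, 0.1884]
tool_rot: [[0.121, 0.993, 0.001], [0.993, -0.121, -0.001], [-0.001, 0.001, -1.0]]
ft_force: [-0.2, -0.1, 0.5]
grip_width: 0.0856
gripper_force: 0.0
```

Run:
```python
from h import *
go([.448,-.2546,.0521],-6.7)
```

```text
d [0.   0.03 3.41] turn_z -0.05 pos [ 0.4468 -0.2545  0.1884] yaw -7.0
```

>>> {"name": "drive_tool", "arguments": {"offset": [[0,0.03,0.4],[0,0,0.8],[0,0,0.9],[0,0,0.7],[0,0,0.4],[0,0,0.2],[0,0,0],[0,0,0],[0,0,0],[0,0,0]], "turn": [[0,0,0],[0,0,0],[0,0,0],[0,0,0],[0,0,0],[0,0,0],[0,0,0],[0,0,0],[0,0,0],[0,0,0]], "hand": [1,1,1,1,1,1,1,0.7,0.6,0.5], "newtons": 35}}

```text
time_s: 47.15
position: [0.449, -0.2537, 0.0524]
tool_rot: [[0.117, 0.993, 0.001], [0.993, -0.117, -0.001], [-0.001, 0.001, -1.0]]
ft_force: [-1.6, -0.2, 6.6]
grip_width: 0.0528
gripper_force: 36.9
```

>>> {"name": "drive_tool", "arguments": {"offset": [[0,0,0],[0,0,0],[0,0,0],[0,0,-0.2],[0,0,-0.6],[0,0,-1],[0,0,-1],[0,0,-0.6],[0,0,-0.2],[0,0,0]], "turn": [[0,0,0],[0,0,0],[0,0,0],[0,0,0],[0,0,0],[0,0,0],[0,0,0],[0,0,0],[0,0,0],[0,0,0]], "hand": [0.4,0.4,0.4,0.4,0.4,0.4,0.4,0.4,0.4,0.4]}}

```text
time_s: 48.4
position: [0.4486, -0.2533, 0.1952]
tool_rot: [[0.117, 0.993, -0.0], [0.993, -0.117, 0.0], [0.0, -0.0, -1.0]]
ft_force: [-0.1, -0.3, -2.8]
grip_width: 0.0531
gripper_force: 37.9
```

Run:
```python
from h import *
go([.5855,.0679,.195],-6.7)
```

```text
d [8.37 2.46 0.01] turn_z -0.0 pos [ 0.4486 -0.2533  0.1952] yaw -6.7
```

>>> {"name": "drive_tool", "arguments": {"offset": [[0.5,0.15,0],[0.9,0.26,0],[1,0.29,0],[1,0.29,0],[1,0.29,0],[1,0.29,0],[1,0.29,0],[0.9,0.26,0],[0.7,0.2,0],[0.35,0.12,0]], "turn": [[0,0,0],[0,0,0],[0,0,0],[0,0,0],[0,0,0],[0,0,0],[0,0,0],[0,0,0],[0,0,0],[0,0,0]], "hand": [0.4,0.4,0.4,0.4,0.4,0.4,0.4,0.4,0.4,0.4]}}

```text
time_s: 49.65
position: [0.5846, 0.0681, 0.194]
tool_rot: [[0.116, 0.993, -0.003], [0.993, -0.116, 0.0], [-0.0, -0.003, -1.0]]
ft_force: [0.0, 0.1, -3.4]
grip_width: 0.053
gripper_force: 37.9
```

Run:
```python
from h import *
go([.5855,.0687,.068],-6.7)
```

```text
d [0.02 0.03 3.15] turn_z 0.01 pos [0.5846 0.0681 0.194 ] yaw -6.6
```

>>> {"name": "drive_tool", "arguments": {"offset": [[0.02,0.02,0],[0,0,0.3],[0,0,0.6],[0,0,0.8],[0,0,0.7],[0,0,0.4],[0,0,0.2],[0,0,0.1],[0,0,0],[0,0,0]], "turn": [[0,0,0],[0,0,0],[0,0,0],[0,0,0],[0,0,0],[0,0,0],[0,0,0],[0,0,0],[0,0,0],[0,0,0]], "hand": [0.4,0.4,0.4,0.4,0.4,0.4,0.4,0.4,0.4,0.4]}}

```text
time_s: 50.9
position: [0.5859, 0.0676, 0.0722]
tool_rot: [[0.117, 0.993, 0.001], [0.993, -0.117, -0.0], [0.0, 0.001, -1.0]]
ft_force: [-0.0, -0.1, -1.6]
grip_width: 0.0528
gripper_force: 37.8
```

Run:
```python
from h import *
go([.5855,.0687,.0553],-6.7)
```

```text
d [ 0.03 -0.01  0.42] turn_z -0.0 pos [0.5859 0.0676 0.0722] yaw -6.7
```

>>> {"name": "drive_tool", "arguments": {"offset": [[0.03,0,0.12],[0,0,0.12],[0,0,0.08],[0,0,0.05],[0,0,0.03],[0,0,0.02],[0,0,0.01],[0,0,0],[0,0,0],[0,0,0]], "turn": [[0,0,0],[0,0,0],[0,0,0],[0,0,0],[0,0,0],[0,0,0],[0,0,0],[0,0,0],[0,0,0],[0,0,0]], "hand": [0.4,0.4,0.4,0.4,0.4,0.4,0.4,0.4,0.4,0.4]}}

```text
time_s: 52.15
position: [0.5858, 0.0689, 0.0554]
tool_rot: [[0.117, 0.993, 0.001], [0.993, -0.117, 0.0], [0.0, 0.001, -1.0]]
ft_force: [-3.9, 1.6, 7.4]
grip_width: 0.0529
gripper_force: 38.9
```

Contact. Release and lift, then on to the round bottle.

>>> {"name": "drive_tool", "arguments": {"offset": [[0,0,0],[0,0,0],[0,0,0],[0,0,0],[0,0,-0.2],[0,0,-0.6],[0,0,-1],[0,0,-1],[0,0,-0.6],[0,0,0]], "turn": [[0,0,0],[0,0,0],[0,0,0],[0,0,0],[0,0,0],[0,0,0],[0,0,0],[0,0,0],[0,0,0],[0,0,0]], "hand": [0.75,0.9,1,1,1,1,1,1,1,1]}}

```text
time_s: 53.4
position: [0.5865, 0.0688, 0.1924]
tool_rot: [[0.117, 0.993, 0.004], [0.993, -0.117, -0.0], [0.0, 0.004, -1.0]]
ft_force: [0.8, 1.1, -0.8]
grip_width: 0.0856
gripper_force: 0.0
```

Run:
```python
from h import *
go([.4422,-.359,.19],-6.7)
```

```text
d [-11.04  -2.33   0.05] turn_z -0.0 pos [0.5865 0.0688 0.1924] yaw -6.7
```

>>> {"name": "drive_tool", "arguments": {"offset": [[-1,-0.21,0],[-1,-0.21,0],[-1,-0.21,0],[-1,-0.21,0],[-1,-0.21,0],[-1,-0.21,0],[-1,-0.21,0],[-1,-0.21,0],[-1,-0.21,0],[-1,-0.21,0]], "turn": [[0,0,0],[0,0,0],[0,0,0],[0,0,0],[0,0,0],[0,0,0],[0,0,0],[0,0,0],[0,0,0],[0,0,0]], "hand": [1,1,1,1,1,1,1,1,1,1]}}

```text
time_s: 54.65
position: [0.4547, -0.3195, 0.1891]
tool_rot: [[0.117, 0.993, -0.001], [0.993, -0.117, 0.002], [0.001, -0.002, -1.0]]
ft_force: [0.6, 0.8, -0.3]
grip_width: 0.0855
gripper_force: 0.0
```

>>> {"name": "drive_tool", "arguments": {"offset": [[-0.7,-0.15,0],[-0.3,-0.05,0],[0,0,0.3],[0,0,0.5],[0,0,0.4],[0,0,0.2],[0,0,0],[0,0,0],[0,0,0],[0,0,0]], "turn": [[0,0,0],[0,0,0],[0,0,0],[0,0,0],[0,0,0],[0,0,0],[0,0,0],[0,0,0],[0,0,0],[0,0,0]], "hand": [1,1,1,1,1,1,1,1,1,1]}}

```text
time_s: 55.9
position: [0.4431, -0.3575, 0.1346]
tool_rot: [[0.117, 0.993, 0.0], [0.993, -0.117, -0.0], [-0.0, 0.0, -1.0]]
ft_force: [-0.1, 0.1, 0.4]
grip_width: 0.0854
gripper_force: 0.0
```

Run:
```python
from h import *
go([.4422,-.359,.0547],-6.7)
```

```text
d [-0.04 -0.02  2.  ] turn_z -0.0 pos [ 0.4431 -0.3575  0.1346] yaw -6.7
```

>>> {"name": "drive_tool", "arguments": {"offset": [[-0.04,-0.02,0.3],[0,0,0.6],[0,0,0.6],[0,0,0.3],[0,0,0.2],[0,0,0],[0,0,0],[0,0,0],[0,0,0],[0,0,0]], "turn": [[0,0,0],[0,0,0],[0,0,0],[0,0,0],[0,0,0],[0,0,0],[0,0,0],[0,0,0],[0,0,0],[0,0,0]], "hand": [1,1,1,1,1,1,1,0.7,0.6,0.5]}}

```text
time_s: 57.15
position: [0.4424, -0.3593, 0.0551]
tool_rot: [[0.117, 0.993, 0.001], [0.993, -0.117, -0.001], [-0.001, 0.001, -1.0]]
ft_force: [0.9, -1.4, 5.6]
grip_width: 0.0572
gripper_force: 36.8
```

>>> {"name": "drive_tool", "arguments": {"offset": [[0,0,0],[0,0,0],[0,0,0],[0,0,-0.2],[0,0,-0.6],[0,0,-1],[0,0,-1],[0,0,-0.6],[0,0,-0.2],[0,0,0]], "turn": [[0,0,0],[0,0,0],[0,0,0],[0,0,0],[0,0,0],[0,0,0],[0,0,0],[0,0,0],[0,0,0],[0,0,0]], "hand": [0.5,0.4,0.4,0.4,0.4,0.4,0.4,0.4,0.4,0.4]}}

```text
time_s: 58.4
position: [0.4418, -0.3587, 0.1977]
tool_rot: [[0.117, 0.993, -0.001], [0.993, -0.117, 0.001], [0.001, -0.001, -1.0]]
ft_force: [0.3, 0.4, -3.7]
grip_width: 0.057
gripper_force: 38.3
```

Run:
```python
from h import *
go([.588,-.017,.195],-6.7)
```

```text
d [8.91 2.63 0.07] turn_z -0.0 pos [ 0.4418 -0.3587  0.1977] yaw -6.7
```

>>> {"name": "drive_tool", "arguments": {"offset": [[0.5,0.15,0],[0.9,0.26,0],[1,0.3,0],[1,0.3,0],[1,0.3,0],[1,0.3,0],[1,0.3,0],[1,0.3,0],[0.9,0.25,0],[0.6,0.17,0]], "turn": [[0,0,0],[0,0,0],[0,0,0],[0,0,0],[0,0,0],[0,0,0],[0,0,0],[0,0,0],[0,0,0],[0,0,0]], "hand": [0.4,0.4,0.4,0.4,0.4,0.4,0.4,0.4,0.4,0.4]}}

```text
time_s: 59.65
position: [0.5878, -0.0148, 0.197]
tool_rot: [[0.115, 0.993, -0.002], [0.993, -0.115, 0.001], [0.001, -0.003, -1.0]]
ft_force: [-0.4, -0.6, -3.1]
grip_width: 0.0572
gripper_force: 38.3
```

Run:
```python
from h import *
go([.588,-.017,.075],-6.7)
```

```text
d [-0.06  0.02  3.05] turn_z 0.02 pos [ 0.5878 -0.0148  0.197 ] yaw -6.6
```

>>> {"name": "drive_tool", "arguments": {"offset": [[-0.06,0,0],[0,0,0.3],[0,0,0.6],[0,0,0.8],[0,0,0.7],[0,0,0.4],[0,0,0.2],[0,0,0.05],[0,0,0],[0,0,0]], "turn": [[0,0,0],[0,0,0],[0,0,0],[0,0,0],[0,0,0],[0,0,0],[0,0,0],[0,0,0],[0,0,0],[0,0,0]], "hand": [0.4,0.4,0.4,0.4,0.4,0.4,0.4,0.4,0.4,0.4]}}

```text
time_s: 60.9
position: [0.5881, -0.0201, 0.0769]
tool_rot: [[0.117, 0.993, 0.001], [0.993, -0.117, -0.0], [-0.0, 0.001, -1.0]]
ft_force: [0.2, -0.1, -3.3]
grip_width: 0.0571
gripper_force: 38.3
```

Run:
```python
from h import *
go([.588,-.017,.058],-6.7)
```

```text
d [ 0.08 -0.01  0.47] turn_z -0.0 pos [ 0.5881 -0.0201  0.0769] yaw -6.7
```

>>> {"name": "drive_tool", "arguments": {"offset": [[0.08,0,0.14],[0,0,0.12],[0,0,0.1],[0,0,0.06],[0,0,0.03],[0,0,0.02],[0,0,0],[0,0,0],[0,0,0],[0,0,0]], "turn": [[0,0,0],[0,0,0],[0,0,0],[0,0,0],[0,0,0],[0,0,0],[0,0,0],[0,0,0],[0,0,0],[0,0,0]], "hand": [0.4,0.4,0.4,0.4,0.4,0.4,0.4,0.4,0.4,0.4]}}

```text
time_s: 62.15
position: [0.5883, -0.0169, 0.058]
tool_rot: [[0.117, 0.993, 0.001], [0.993, -0.117, -0.0], [-0.0, 0.001, -1.0]]
ft_force: [-2.2, 0.1, 5.7]
grip_width: 0.057
gripper_force: 38.5
```

>>> {"name": "drive_tool", "arguments": {"offset": [[0,0,0],[0,0,0],[0,0,0],[0,0,0],[0,0,-0.2],[0,0,-0.6],[0,0,-1],[0,0,-1],[0,0,-0.6],[0,0,-0.2]], "turn": [[0,0,0],[0,0,0],[0,0,0],[0,0,0],[0,0,0],[0,0,0],[0,0,0],[0,0,0],[0,0,0],[0,0,0]], "hand": [0.75,0.9,1,1,1,1,1,1,1,1]}}

```text
time_s: 63.4
position: [0.5886, -0.0169, 0.2034]
tool_rot: [[0.117, 0.993, 0.003], [0.993, -0.117, -0.001], [-0.0, 0.003, -1.0]]
ft_force: [0.1, -0.8, -0.2]
grip_width: 0.085
gripper_force: 0.0
```

>>> {"name": "drive_tool", "arguments": {"offset": [[0,-0.5,-0.4],[0,-0.9,-0.4],[0,-1,0],[0,-1,0],[0,-0.8,0],[0,-0.4,0],[0,0,0],[0,0,0],[0,0,0],[0,0,0]], "turn": [[0,0,0],[0,0,0],[0,0,0],[0,0,0],[0,0,0],[0,0,0],[0,0,0],[0,0,0],[0,0,0],[0,0,0]], "hand": [1,1,1,1,1,1,1,1,1,1]}}

```text
time_s: 64.65
position: [0.4058, 0.0045, 0.2333]
tool_rot: [[0.117, 0.993, -0.0], [0.993, -0.117, 0.0], [0.0, -0.0, -1.0]]
ft_force: [-0.1, -0.1, 0.5]
grip_width: 0.0855
gripper_force: 0.0
```

Run:
```python
from h import *
a=cv2.resize(get_image("top")[160:400,110:410],(500,400),interpolation=2)
b=cv2.resize(get_image("scene")[180:380,230:380],(300,400),interpolation=2)
cv2.imwrite('pics/f1.png',np.hstack([a,b]))
```

```text
(no output)
```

View pics/f1.png

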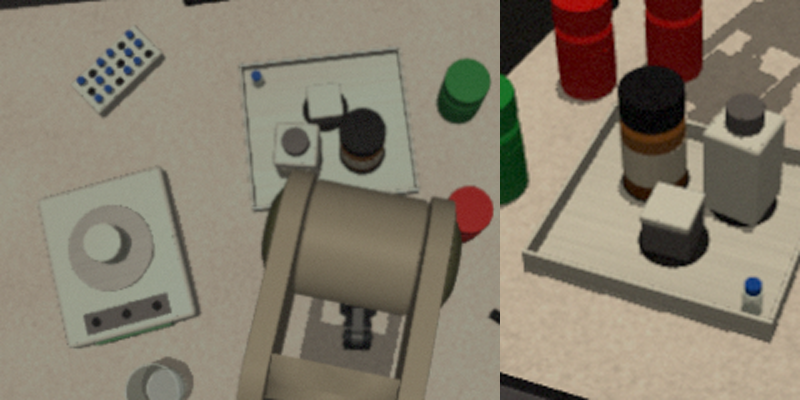

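The final view shows both bottles upright on their own front pads and the tub on the back pad. The jar is central on the pan and the vial hasn't moved.

```bash
python3 -c "
from rig import env
print(env.close_job())"
```

```text
the job is handed in; nothing more can be done
None
```

I handed the job in at about 65 s, with the jar on the pan, the tub on the back pad, both bottles on their original front pads and the vial untouched; the first tub grip closed on its lid, pressing down at about 30 N without visibly shifting it, so I re-gripped lower.

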